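Set up a hand finishing stand: tail bracket to the line, mandrel through both bushes

TASK

Set up the finishing stand for a long spindle: slide its tail bracket out along the steel rail until the outer edge of its foot is at the line that runs right across the rail, then take the steel mandrel out of its wooden cradle and push it, nose first, through the brass bush of the fixed head bracket and on through the bush of the tail bracket, until its flange is fully home against the head bracket. Finish while still gripping the mandrel by its handle in that position, so that the set screws can be tightened; leave the goblet, the abrasive roll and the sanding block where they stand.

Things in the scene. Friction and masses are not known exactly. Their poses are not given: they have to be found in the camera images.
- stand: Finishing stand, fixed to the bench: wooden board 84 x 190 x 14 mm with a steel rail 36 mm wide (top 26 mm high), a fixed grey head bracket and a like tail bracket that slides on the rail. Origin: centre of the board's underside; y: the way the mandrel is pushed, from head to tail; z up. Both 14 mm bores lie on one axis along y at x = 0, z = 75 mm. Head bracket: entry face y = -72, exit -52 mm.
- head_mouth (a point): Centre of the head bush's mouth, in the head bracket's entry face, 75 mm above the bench; axes as the stand's. The brass bush has a 14 mm bore, belled out to 22 mm over the first 5 mm at this mouth. The bracket is a boss 42 mm across and 20 mm thick along y, its top 96 mm high with a set screw 4 mm higher, on a foot 56 mm wide and 34 mm long.
- tail_mouth (a point): Centre of the tail bush's mouth, in the tail bracket's entry face, 75 mm above the bench; axes as the stand's; moves with the bracket. Bush and boss as at the head; foot 46 mm wide, 34 mm long. Along y the bracket's exit face is 20 mm farther on, the outer edge of its foot 27 mm farther on.
- line (a point): The dark line across the rail, 1.6 mm wide, on the rail's top on its centre line, at y = 50 mm in the stand's frame; it runs over the whole width of the rail and down both sides (the graduations near it are short).
- tail (a joint): Place of the tail bracket along the stand's y (m): 0 = innermost, its entry face 25 mm from the head bracket's exit face; grows outward to a stop at 0.070; at 0.050 the outer edge of its foot is at the line. A sprung brake shoe drags on the rail with about 6 N: it stays where it is left. It can be gripped from above across its boss (42 mm in x, 75 mm high).
- cradle: Wooden cradle for the mandrel, fixed to the bench: plank 58 x 180 x 10 mm with two V-notched posts 56 mm wide, 48 mm high, 10 mm thick at y = -80 mm (holds the rear end of the handle) and +75 mm (holds the shaft). Origin: centre of the plank's underside; y along the mandrel, to its nose.
- mandrel: Steel mandrel 200 mm long, 0.15 kg, lying level in the cradle, axis 40 mm above the bench. Origin: on its axis in the flange's front face; y points to the nose; it may be rolled about y. y = 0 to 135 mm: shaft, 12 mm thick, the last 10 mm rounded to a 4 mm nose; flange 28 mm across, 5 mm thick; ribbed round handle, 20 mm thick, y = -5 to -65 mm. Centre of mass near the flange.
- mandrel_tip (a point): End of the mandrel's nose, on its axis, 135 mm ahead of the flange's front face.
- mandrel_grip (a point): Middle of the free part of the mandrel's handle, on its axis, 30 mm behind the flange's front face; grip it here across the handle (20 mm).
- goblet: Bystander: turned wooden goblet, 56 mm across, 118 mm high; origin under its foot.
- abrasive_roll: Bystander: roll of brown abrasive cloth standing on end, 69 mm across, 51 mm high; origin at the centre of its underside.
- sanding_block: Bystander: cork sanding block 64 x 112 x 37 mm; origin at the centre of its underside.
There are look-alikes about, which are no part of the job. There is more than one size of the mandrel; the job needs the larger.

How it is judged:
By the outcome, as a careful person would: the job done as asked, in the order asked, and still so for the second after the job is handed in, while the arm keeps its last pose, push and grip.
It also fails if it takes over 58 s, if anything falls off the work surface, if the arm or the gripper's body presses on something with over 40 N, if the wrist force passes 120 N, or if a joint passes its speed limit or range.

ROBOT

A 7-joint arm with a two-finger parallel gripper is mounted at the origin on a cart in front of the work surface, level with it; the furniture and walls round the work are solid. World frame = base frame: x ahead of the robot, y to its left, z up, the work surface at z = 0. Lengths are in m, angles in rad, forces in N, time in s.
With the tool pointing down it reaches from about 0.35 to 0.9 m from the base axis. Payload 19.9 kg.
Tool frame: the origin (TCP) lies at the very end of the fingers, on their centre line; the grasp point (between the pads) lies 19 mm behind it; z points along the fingers, y is the line along which they close (so a half turn about z gives the same grasp; the last joint's range is limited). The gripper opens to 85 mm and grips with 20 to 120 N. Pads are 22 mm wide; open, the fingers measure 114 mm over their backs; the gripper's body (76 mm by 85 mm) begins 54 mm behind the grasp point. The pads swing forward as they close: fully open they stand 13 mm farther back than shut.
Start: joints at [-1.278, 0.417, -0.01, 1.614, 0.005, 1.111, -0.053], TCP at [0.205, 0.59, 0.231] pointing down, gripper open.
Joint ranges: [-2.81, 2.81], [-0.39, 2.02], [-1.27, 1.25], [0.06, 2.57], [-1.19, 4.33], [0.19, 2], [-2.82, 2.82]. Speed limits (rad/s): [1.89, 1.89, 2.39, 2.39, 3.01, 3.01, 3.01].

INTERFACE

Orientations are given as a unit quaternion [x, y, z, w].
In Python, from workcell import ctrl, cams, workorder gives the robot as it stands. The module is installed in compiled form; this text tells all that it offers.
- The arm moves only by the tool drive_tool, never from a script. Its argument "increments" is a list of rows, each a list of 6 numbers: the shift along the tool's x, y, z each as a share of 0.02 m, from -1 to 1, then the turn, a rotation vector about the tool's x, y, z each as a share of 0.12 rad, from -1 to 1. A call has exactly 10 rows; each row shifts and turns the commanded pose from where the row before left it, along the tool's axes as they then stand; what a row does not reach is not made up. A row lasts 1/10 s, in which the tool goes at most 50 mm and 8.59 degrees, less where a joint would pass 70% of its speed; a pose out of reach is approached as far as the arm can. A call with a number of a shift or a turn outside -1 to 1 is refused whole. A call with a gripper value outside its range is refused whole. "grip" is the closure in counts, from 0 (fully open) to 255 (shut), set as the call begins (left out, the last holds). The fingers move at their own pace and stop on an object; "grip_force" is the grip in N (left out, the last holds). Time passes only in rows, so rows that do not move let the fingers close, or fill a call up. It gives the time, the measured TCP pose, the force, the opening and the grip force at its end, in the units of the state.
- ctrl.read_state(): the state, without advancing time (a new reading comes with each control period).
- cams.camera(name): name is "side" or "top"; returns a dict with "image" (384x512x3 uint8, red, green, blue), "depth" (384x512 float32, m along the optical axis (not along the pixel's ray), 0 where there is no reading), "camera_matrix" (3x3 intrinsics, pixels), "R" (3x3) and "t" (3): a world point X has camera coordinates R X + t. Camera axes: x right, y down, z forward; pixel columns grow to the right and rows downward; lengths in m; the calibration is good to about 2 mm. A picture is of the moment at which its call begins.
- workorder.job_done(): hands the job in; it is judged then, once.
The state is a dict: "time_s": time; "qpos": joint angles; "dq": joint speeds; "tau": joint torques, N m; "position": TCP position; "orientation": TCP orientation; "wrist_force": force on the tool from outside, world axes, zero at the start; "wrist_torque": the same for the moment, N m; "opening": finger opening in m; "finger_force": force on a finger pad.
Only numpy, scipy, OpenCV 4.12 (cv2) and the standard library are available. Lean on these libraries where they do the work, as an engineer would, in place of code of your own. Each camera call takes 0.05 s, during which the arm holds its last target. There are 200 camera calls.

## Working session

There is one attempt and no reset: what is moved stays moved. The work goes in short steps, Python scripts to look and compute and a tool call to move; the robot and the scene stay as the last step left them, time stands still between calls to the robot, and variables do not carry over. Pictures are saved under pics/ and viewed, at most 10 in all, crops included, and the job is handed in when it is done.

Besides the shell and the picture viewer there is one more tool, called after "Emit:" in YAML: its name, and indented under it one key for each argument. drive_tool: Moves the arm, as the interface text tells. Its arguments: {"type":"object","properties":{"increments":{"type":"array"},"grip":{"type":"number"},"grip_force":{"type":"number"}},"required":["increments"]}

```bash
mkdir -p pics; cat > h.py <<'E'
import numpy as np, cv2, pickle
from workcell import ctrl, cams, workorder
def shot(name,tag):
    c=cams.camera(name); pickle.dump(c,open(f'pics/{tag}.pkl','wb'))
    cv2.imwrite(f'pics/{tag}.png',cv2.cvtColor(c['image'],cv2.COLOR_RGB2BGR)); return c
def cloud(c):
    K=c['camera_matrix'];d=c['depth'];v,u=np.mgrid[:d.shape[0],:d.shape[1]]
    P=np.stack([(u-K[0,2])/K[0,0]*d,(v-K[1,2])/K[1,1]*d,d],-1)
    W=(P-c['t'])@c['R']; W[d==0]=np.nan; return W
def ray(c,u,v,z):
    K=c['camera_matrix'];r=c['R'].T@np.array([(u-K[0,2])/K[0,0],(v-K[1,2])/K[1,1],1]);o=-c['R'].T@c['t']
    return o+r*(z-o[2])/r[2]
E
python3 - <<'E'
from h import *
a=shot('top','top0');b=shot('side','side0')
im=np.hstack([cv2.imread('pics/top0.png'),cv2.imread('pics/side0.png')])
for n,c in (('t',a),('s',b)): print(n,c['camera_matrix'][0,0],-c['R'].T@c['t'],c['R'].round(2).tolist())
print(ctrl.read_state())
for t in('top0','side0'): cv2.imwrite(f'pics/{t}L.png',cv2.resize(cv2.imread(f'pics/{t}.png'),(800,600),interpolation=cv2.INTER_CUBIC))
E
```

```text
t 443.37029009672875 [ 0.44772244 -0.03320627  1.02048393] [[-0.01, -1.0, 0.0], [-0.99, 0.01, -0.13], [0.13, -0.0, -0.99]]
s 382.8308106440209 [0.39371511 0.65554093 0.5677693 ] [[-0.96, -0.27, 0.01], [-0.17, 0.55, -0.82], [0.21, -0.79, -0.58]]
{'time_s': 0.1, 'qpos': array([-1.27850591,  0.41792841, -0.01027605,  1.61408838,  0.00471297,
        1.11068245, -0.05300184]), 'dq': array([-0.00205794, -0.00326343,  0.00233089, -0.00119451, -0.00087535,
        0.00313757,  0.00125576]), 'tau': array([ 8.98467511e-05, -8.65815425e+01,  6.79618455e-01, -4.35631084e+01,
        1.91844685e-02,  5.00089620e-03,  4.18965556e-06]), 'position': array([0.20469601, 0.59021599, 0.2307249 ]), 'orientation': array([ 1.66127804e-01,  9.86104081e-01, -5.40667412e-04, -3.67355772e-05]), 'wrist_force': array([ 0.85757528, -0.79040958,  0.26196737]), 'wrist_torque': array([0.02807449, 0.00143009, 0.00467023]), 'finger_force': 0.0, 'opening': 0.08541232642089448}
```

View pics/top0L.png

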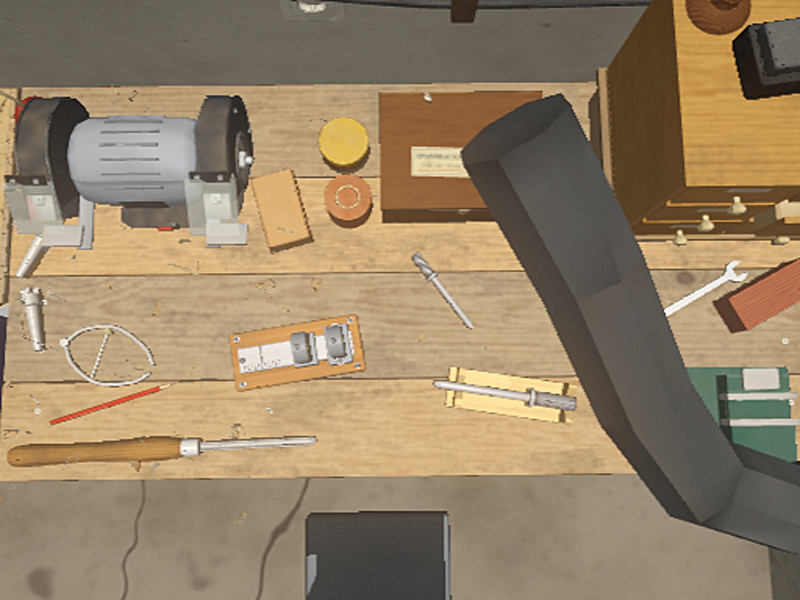

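View pics/side0L.png

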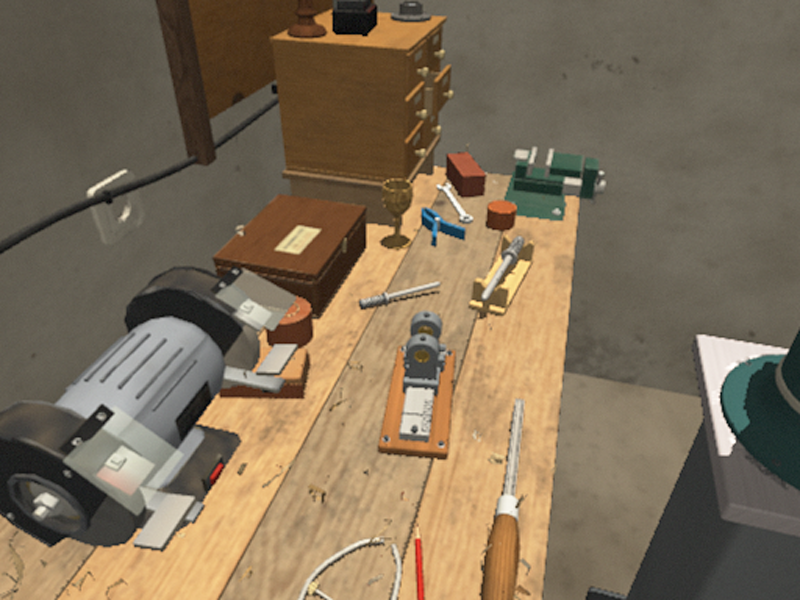

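The top view shows the stand at about (298,352) with its brackets at (338,342) and (302,348) and the open rail and line to the left. There are two mandrels: one in the cradle at about (505,395), one loose at about (442,290). The cradle one is the longer and fits the description. I'll confirm both in an enlarged crop.

```bash
python3 - <<'E'
from h import *
c=pickle.load(open('pics/top0.pkl','rb'));im=cv2.imread('pics/top0.png')
a=cv2.resize(im[196:254,142:242],(800,464),interpolation=cv2.INTER_CUBIC)
b=cv2.resize(im[150:275,256:378],(586,600),interpolation=cv2.INTER_CUBIC)
cv2.imwrite('pics/a.png',a);cv2.imwrite('pics/b.png',b)
W=cloud(c)
print('depth arm',c['depth'][120,370])
# heights around stand & mandrel
for n,(u0,u1,v0,v1) in {'stand':(140,240,196,254),'mand':(270,378,225,275),'small':(256,310,150,215)}.items():
    w=W[v0:v1,u0:u1].reshape(-1,3); 
    print(n,np.nanpercentile(w[:,2],[1,5,50,90,99]))
    pickle.dump(w,open(f'pics/{n}.w','wb'))
E
```

```text
depth arm 0.0
stand [-0.00628719 -0.00376601  0.01028207  0.03462726  0.09477773]
mand [-0.00498976 -0.00360378  0.00101731  0.04352951  0.04983745]
small [-0.00574572 -0.00422896 -0.0009425   0.00271344  0.01725832]
```

View pics/a.png

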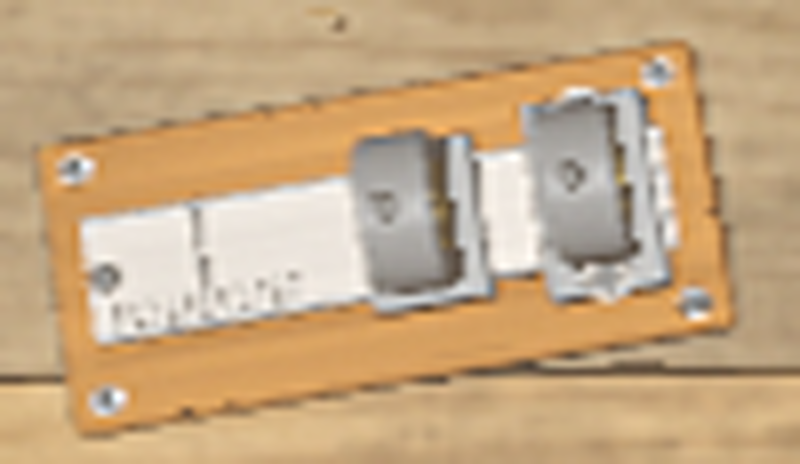

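View pics/b.png

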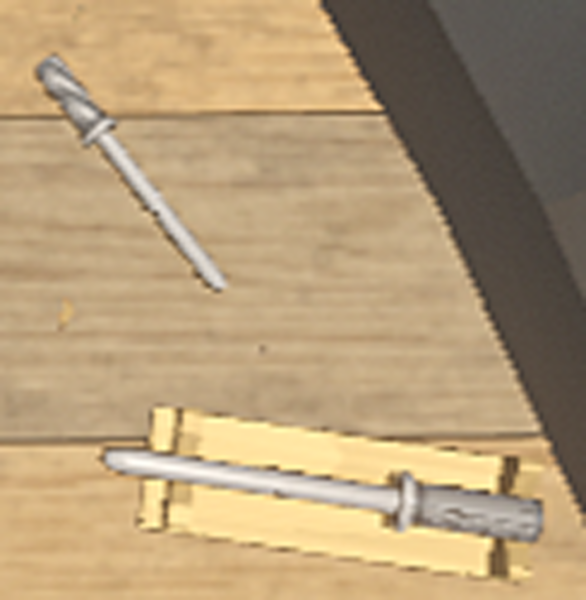

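The crops show the cradle holding the mandrel about 1.5 times as long as the loose one. Its tip is at crop (103,457), its flange at (405,500) and its handle end at (542,520). The stand's line is at crop (200,250), with the tail bracket at (405,215) and the head bracket at (590,180). Next I'll compute poses.

```bash
python3 - <<'E'
from h import *
c=pickle.load(open('pics/top0.pkl','rb'))
A=lambda x,y,z: ray(c,142+(x+.5)/8-.5,196+(y+.5)/8-.5,z)
B=lambda x,y,z: ray(c,256+(x+.5)/4.803-.5,150+(y+.5)/4.8-.5,z)
q=[A(*p,.014) for p in((40,148),(690,40),(732,325),(82,435))]
print('corners',np.round(q,4).tolist(),'ctr',np.mean(q,0))
d=(q[0]+q[3]-q[1]-q[2])/2; print('len',np.linalg.norm(d),'yaw y-axis',np.arctan2(d[1],d[0]))
w=(q[0]-q[3]+q[1]-q[2])/2; print('wid',np.linalg.norm(w),np.arctan2(w[1],w[0])+np.pi/2)
print('line',A(200,250,.026))
# refine via z-thresholds: bracket points
s=pickle.load(open('pics/stand.w','rb'));yh=d/np.linalg.norm(d);xh=np.array([yh[1],-yh[0],0]);C=np.mean(q,0)
for n,m in (('rail/high',s[:,2]>.07),):
    p=s[m]-C; X=p@xh;Y=p@yh
    for k,mm in (('head',Y<-40e-3),('tail',Y>-40e-3)): print(k,mm.sum(),np.nanpercentile(X[mm],[2,50,98]).round(4),np.nanpercentile(Y[mm],[2,50,98]).round(4))
t=B(103,457,.04);e=B(542,520,.04);f=B(405,500,.04)
print('tip',t,'end',e,'len',np.linalg.norm(t-e),'fl',f,'tip-fl',np.linalg.norm(t-f),'yaw',np.arctan2(*(t-e)[[1,0]]))
k=[B(*p,.002) for p in((50,60),(222,287))];print('small len',np.linalg.norm(k[0]-k[1]))
m=pickle.load(open('pics/mand.w','rb'));m=m[(m[:,2]>.035)]
u=(t-e)/np.linalg.norm(t-e);r=m-e;off=r@np.array([-u[1],u[0],0]);al=r@u
for lo in np.arange(0,.2,.02):
    g=(al>lo)&(al<lo+.02)&(abs(off)<.03); print(round(lo,2),g.sum(),np.nanmedian(off[g]).round(4),np.nanpercentile(m[g,2],[50,90]).round(4))
E
```

```text
corners [[0.5471, 0.1984, 0.014], [0.5758, 0.0133, 0.014], [0.4944, 0.0019, 0.014], [0.4658, 0.1851, 0.014]] ctr [0.52076656 0.09966548 0.014     ]
len 0.1864331307580853 yaw y-axis 1.7251865387153655
wid 0.08229171782657145 1.7217980037591136
line [0.51664449 0.15033706 0.026     ]
head 196 [-0.0198 -0.0013  0.0192] [-0.0704 -0.0609 -0.0507]
tail 202 [-0.0201 -0.0013  0.0202] [-0.0215 -0.0123 -0.0018]
tip [ 0.47307307 -0.09564286  0.04      ] end [ 0.44197245 -0.29539693  0.04      ] len 0.2021606738250667 fl [ 0.45180865 -0.23321472  0.04      ] tip-fl 0.13920557441013245 yaw 1.4163418400598928
small len 0.1384090021074457
0.0 162 0.0017 [0.0449 0.0492]
0.02 85 0.0013 [0.047  0.0505]
0.04 87 0.0012 [0.0472 0.0497]
0.06 78 0.0007 [0.0455 0.0527]
0.08 48 0.0008 [0.0427 0.0465]
0.1 52 0.001 [0.0433 0.0459]
0.12 50 0.0008 [0.0438 0.047 ]
0.14 49 0.0006 [0.0432 0.0459]
0.16 152 0.001 [0.0438 0.0476]
0.18 47 0.0007 [0.0434 0.0463]
```

```bash
cat >> h.py <<'E'
from scipy.spatial.transform import Rotation as Rt
def plan(p,az,N):
    """constant tool-frame row, N times, to reach TCP p with tool y azimuth az, tool z down"""
    s=ctrl.read_state();R0=Rt.from_quat(s['orientation']);y=R0.as_matrix()[:,1];a0=np.arctan2(y[1],y[0])
    Rg=Rt.from_matrix(np.array([[-np.sin(az),np.cos(az),0],[np.cos(az),np.sin(az),0],[0,0,-1]]).T)
    rv=(R0.inv()*Rg).as_rotvec()
    M=sum((R0*Rt.from_rotvec(rv*k/N)).as_matrix() for k in range(N))
    r=np.linalg.solve(M,np.array(p)-s['position'])/.02
    print('t',s['time_s'],'pos',s['position'].round(4),'az',a0.round(4),'tilt',np.degrees(np.arccos(-R0.as_matrix()[2,2])).round(2),'wf',s['wrist_force'].round(1),'open',s['opening'].round(4),'ff',np.round(s['finger_force'],1))
    print('row x',N,r.round(3).tolist(),(rv/N/.12).round(3).tolist())
E
python3 - <<'E'
from h import *
plan([.5227,.0875,.20],.153,30)
E
```

```text
Traceback (most recent call last):
  File "h.py", line 21, in plan
    print('t',s['time_s'],'pos',s['position'].round(4),'az',a0.round(4),'tilt',np.degrees(np.arccos(-R0.as_matrix()[2,2])).round(2),'wf',s['wrist_force'].round(1),'open',s['opening'].round(4),'ff',np.round(s['finger_force'],1))
                                                                                                                                                                          ^^^^^^^^^^^^^^^^^^
AttributeError: 'float' object has no attribute 'round'
```

```bash
sed -i "s/s\['opening'\].round(4)/round(s['opening'],4)/" h.py
python3 - <<'E'
from h import *
plan([.5227,.0875,.20],.153,30)
E
```

```text
t 0.1 pos [0.2047 0.5902 0.2307] az 1.237 tilt 0.06 wf [ 0.9 -0.8  0.3] open 0.0854 ff 0.0
row x 30 [-1.03, -0.155, 0.051] [-0.0, 0.0, 0.301]
```

Emit:
drive_tool:
  increments:
    - [-1,-0.155,0.05,0,0,0.3]
    - [-1,-0.155,0.05,0,0,0.3]
    - [-1,-0.155,0.05,0,0,0.3]
    - [-1,-0.155,0.05,0,0,0.3]
    - [-1,-0.155,0.05,0,0,0.3]
    - [-1,-0.155,0.05,0,0,0.3]
    - [-1,-0.155,0.05,0,0,0.3]
    - [-1,-0.155,0.05,0,0,0.3]
    - [-1,-0.155,0.05,0,0,0.3]
    - [-1,-0.155,0.05,0,0,0.3]
  grip: 0

```text
time_s: 1.1
position: [0.3662, 0.4675, 0.2212]
orientation: [0.341, 0.94, -0.0, 0.0]
wrist_force: [0.2, 0.2, 0.9]
opening: 0.0855
finger_force: 0.0
```

Emit:
drive_tool:
  increments:
    - [-1,-0.155,0.05,0,0,0.3]
    - [-1,-0.155,0.05,0,0,0.3]
    - [-1,-0.155,0.05,0,0,0.3]
    - [-1,-0.155,0.05,0,0,0.3]
    - [-1,-0.155,0.05,0,0,0.3]
    - [-1,-0.155,0.05,0,0,0.3]
    - [-1,-0.155,0.05,0,0,0.3]
    - [-1,-0.155,0.05,0,0,0.3]
    - [-1,-0.155,0.05,0,0,0.3]
    - [-1,-0.155,0.05,0,0,0.3]

```text
time_s: 2.1
position: [0.4728, 0.2967, 0.2112]
orientation: [0.504, 0.864, -0.0, 0.0]
wrist_force: [-0.3, -0.6, -0.2]
opening: 0.0857
finger_force: 0.0
```

Emit:
drive_tool:
  increments:
    - [-1,-0.155,0.05,0,0,0.3]
    - [-1,-0.155,0.05,0,0,0.3]
    - [-1,-0.155,0.05,0,0,0.3]
    - [-1,-0.155,0.05,0,0,0.3]
    - [-1,-0.155,0.05,0,0,0.3]
    - [-1,-0.155,0.05,0,0,0.3]
    - [-1,-0.155,0.05,0,0,0.3]
    - [-1,-0.155,0.05,0,0,0.3]
    - [-1,-0.155,0.05,0,0,0.3]
    - [-0.9,-0.155,0.05,0,0,0.3]

```text
time_s: 3.1
position: [0.5121, 0.1012, 0.2012]
orientation: [0.651, 0.759, -0.0, 0.0]
wrist_force: [-0.2, 0.3, 0.5]
opening: 0.0851
finger_force: 0.0
```

```bash
python3 - <<'E'
from h import *
plan([.5227,.0875,.060],.153,10)
c=shot('top','top1');b=shot('side','side1')
cv2.imwrite('pics/m1.png',np.hstack([cv2.resize(cv2.imread(f'pics/{t}.png'),(400,300),interpolation=cv2.INTER_AREA) for t in('top1','side1')]))
E
```

```text
t 3.1 pos [0.5121 0.1012 0.2012] az 0.1537 tilt 0.01 wf [-0.2  0.3  0.5] open 0.0851 ff 0.0
row x 10 [-0.076, 0.042, 0.706] [0.0, 0.0, 0.001]
```

View pics/m1.png

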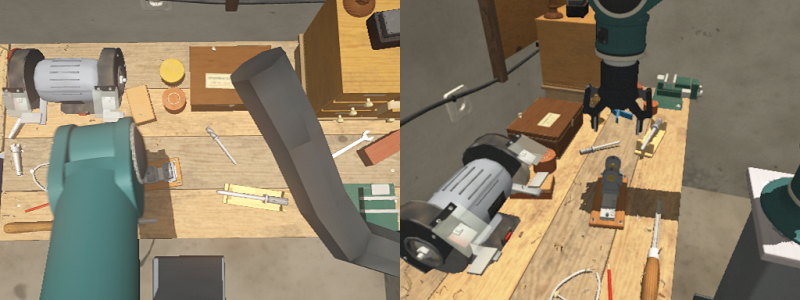

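The arm is above the stand with the fingers clear. The dark boom at top-view (300,150) didn't move, so it is a fixed fixture and not the arm. Going down over the tail boss.

Emit:
drive_tool:
  increments:
    - [-0.2,0.1,0.7,0,0,0]
    - [-0.2,0.1,0.7,0,0,0]
    - [-0.2,0.1,0.7,0,0,0]
    - [-0.16,0.12,0.7,0,0,0]
    - [0,0,0.7,0,0,0]
    - [0,0,0.7,0,0,0]
    - [0,0,0.7,0,0,0]
    - [0,0,0.7,0,0,0]
    - [0,0,0.7,0,0,0]
    - [0,0,0.7,0,0,0]

```text
time_s: 4.2
position: [0.5227, 0.0894, 0.0602]
orientation: [0.649, 0.76, 0.0, 0.0]
wrist_force: [0.7, -0.4, -0.5]
opening: 0.0854
finger_force: 0.0
```

Emit:
drive_tool:
  increments:
    - [0,0,0,0,0,0]
    - [0,0,0,0,0,0]
    - [0,0,0,0,0,0]
    - [0,0,0,0,0,0]
    - [0,0,0,0,0,0]
    - [0,0,0,0,0,0]
    - [0,0,0,0,0,0]
    - [0,0,0,0,0,0]
    - [0,0,0,0,0,0]
    - [0,0,0,0,0,0]
  grip: 255
  grip_force: 50

```text
time_s: 5.2
position: [0.5225, 0.0893, 0.0621]
orientation: [0.65, 0.76, 0.0, -0.0]
wrist_force: [-6.4, -1.2, 8.9]
opening: 0.0415
finger_force: 50.4
```

```bash
python3 - <<'E'
from h import *
yh=np.array([np.cos(1.7235),np.sin(1.7235),0]);s=ctrl.read_state();p=s['position']
print(((p-[.5208,.0997,0])@yh))
plan(p+.046*yh,.1527,20)
E
```

```text
-0.01059361594935192
t 5.2 pos [0.5225 0.0893 0.0621] az 0.1569 tilt 0.02 wf [-6.4 -1.2  8.9] open 0.0415 ff 50.4
row x 20 [0.115, 0.0, 0.0] [-0.0, -0.0, 0.002]
```

Emit:
drive_tool:
  increments:
    - [0.22,0,0,0,0,0]
    - [0.22,0,0,0,0,0]
    - [0.22,0,0,0,0,0]
    - [0.22,0,0,0,0,0]
    - [0.22,0,0,0,0,0]
    - [0.22,0,0,0,0,0]
    - [0.22,0,0,0,0,0]
    - [0.22,0,0,0,0,0]
    - [0.22,0,0,0,0,0]
    - [0.22,0,0,0,0,0]

```text
time_s: 6.2
position: [0.5159, 0.1319, 0.0621]
orientation: [0.65, 0.76, -0.0, 0.0]
wrist_force: [-4.5, -7.3, 9.2]
opening: 0.0409
finger_force: 50.3
```

```bash
python3 - <<'E'
from h import *
s=ctrl.read_state();print(s['position'],s['wrist_force'],((s['position']-[.5208,.0997,0])@np.array([np.cos(1.7235),np.sin(1.7235),0])))
b=shot('side','side2');c=shot('top','top2')
K=b['camera_matrix']
P=np.array([.5166,.1503,.026]);q=K@(b['R']@P+b['t']);print(q[:2]/q[2])
u,v=(q[:2]/q[2]).astype(int);im=cv2.imread('pics/side2.png')[v-45:v+45,u-60:u+60];cv2.imwrite('pics/s2c.png',cv2.resize(im,(800,600),interpolation=cv2.INTER_CUBIC));print(u-60,v-45)
E
```

```text
[0.51587738 0.13194102 0.0621135 ] [-4.49233851 -7.32670635  9.17033102] 0.03261462452979548
[265.04515576 264.20234065]
205 219
```

View pics/s2c.png

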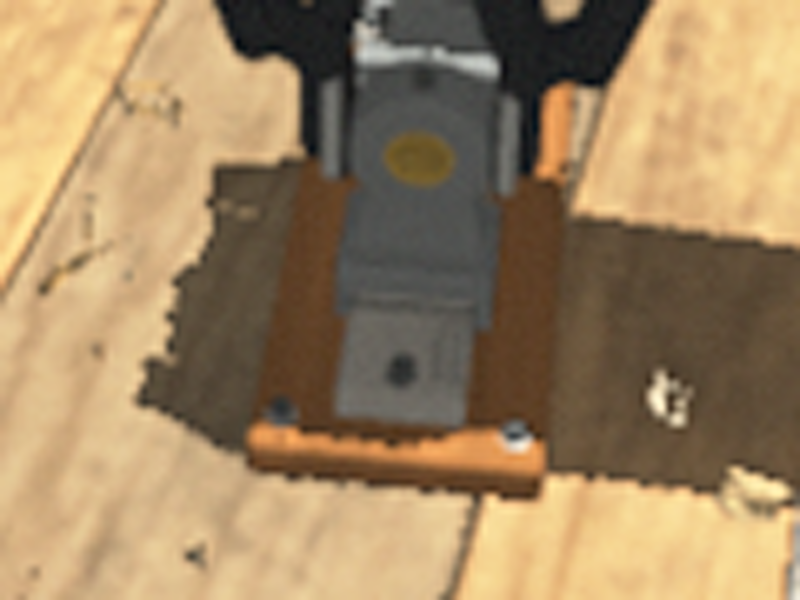

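Foot's outer edge is at about crop row 298, in shadow, close to the predicted line at row 300. By the depth measurement it still lacks about 2.5 mm. I'll move that, release, and check from the top.

Emit:
drive_tool:
  increments:
    - [0.03,0,0,0,0,0]
    - [0.03,0,0,0,0,0]
    - [0.03,0,0,0,0,0]
    - [0.03,0,0,0,0,0]
    - [0,0,0,0,0,0]
    - [0,0,0,0,0,0]
    - [0,0,0,0,0,0]
    - [0,0,0,0,0,0]
    - [0,0,0,0,0,0]
    - [0,0,0,0,0,0]

```text
time_s: 7.3
position: [0.5155, 0.1343, 0.0621]
orientation: [0.65, 0.76, -0.0, 0.0]
wrist_force: [-5.2, -5.7, 8.9]
opening: 0.041
finger_force: 50.4
```

Emit:
drive_tool:
  increments:
    - [0,0,0,0,0,0]
    - [0,0,0,0,0,0]
    - [0,0,0,0,0,0]
    - [0,0,0,0,0,0]
    - [0,0,0,0,0,0]
    - [0,0,-1,0,0,0]
    - [0,0,-1,0,0,0]
    - [0,0,-1,0,0,0]
    - [0,0,-1,0,0,0]
    - [0,0,-1,0,0,0]
  grip: 0

```text
time_s: 8.3
position: [0.5154, 0.1351, 0.1622]
orientation: [0.649, 0.76, 0.0, 0.0]
wrist_force: [0.2, 0.3, -0.2]
opening: 0.0853
finger_force: 0.0
```

```bash
python3 - <<'E'
from h import *
e=np.array([np.cos(1.4163),np.sin(1.4163),0]);n=np.array([-e[1],e[0],0])
g=np.array([.44197,-.2954,.04])+e*.035+n*.001   # end + 35mm
fl=np.array([.4731,-.0956,.04])-e*.165+n*.001
print(g,fl)
g=(g+fl)/2
plan([g[0],g[1],.14],1.4163-np.pi/2,20)
E
```

```text
[ 0.4463678 -0.260663   0.04     ] [ 0.44672131 -0.25848083  0.04      ]
t 8.3 pos [0.5154 0.1351 0.1622] az 0.157 tilt 0.01 wf [ 0.2  0.3 -0.2] open 0.0853 ff 0.0
row x 20 [-0.989, -0.182, 0.055] [0.0, 0.0, 0.13]
```

Emit:
drive_tool:
  increments:
    - [-0.99,-0.18,0,0,0,0.13]
    - [-0.99,-0.18,0,0,0,0.13]
    - [-0.99,-0.18,0,0,0,0.13]
    - [-0.99,-0.18,0,0,0,0.13]
    - [-0.99,-0.18,0,0,0,0.13]
    - [-0.99,-0.18,0,0,0,0.13]
    - [-0.99,-0.18,0,0,0,0.13]
    - [-0.99,-0.18,0,0,0,0.13]
    - [-0.99,-0.18,0,0,0,0.13]
    - [-0.99,-0.18,0,0,0,0.13]

```text
time_s: 9.3
position: [0.4965, -0.0667, 0.1613]
orientation: [0.707, 0.707, -0.0, 0.0]
wrist_force: [0.2, 0.7, 0.3]
opening: 0.0853
finger_force: 0.0
```

```bash
python3 - <<'E'
from h import *
c=shot('top','top3');b=shot('side','side3')
im=cv2.imread('pics/top3.png');im2=cv2.imread('pics/side3.png')
a=cv2.resize(im[196:254,142:242],(800,464),interpolation=cv2.INTER_CUBIC)
k=cv2.resize(im2[214:294,195:325],(221,136),interpolation=cv2.INTER_CUBIC)
f=cv2.resize(im,(181,136));s=cv2.resize(im2,(181,136));pad=np.zeros((136,800-221-362,3),np.uint8)
cv2.imwrite('pics/m3.png',np.vstack([a,np.hstack([k,f,s,pad])]))
E
```

```text
(no output)
```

View pics/m3.png

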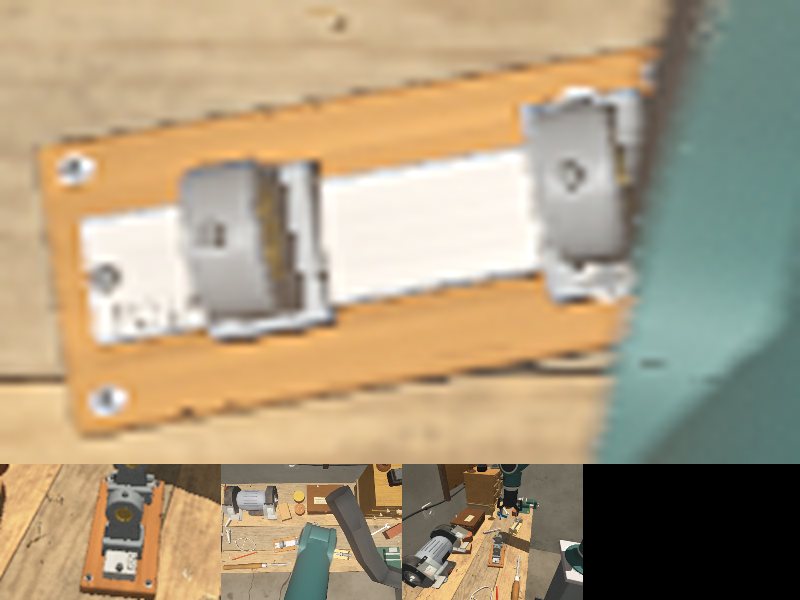

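```bash
python3 - <<'E'
from h import *
C=np.array([.5208,.0997,.014]);yh=np.array([np.cos(1.7235),np.sin(1.7235),0]);xh=np.array([yh[1],-yh[0],0])
c0=pickle.load(open('pics/top0.pkl','rb'));c3=pickle.load(open('pics/top3.pkl','rb'))
for c in(c0,c3):
    W=cloud(c)[196:254,142:242].reshape(-1,3);W=W[(W[:,2]>.075)&(W[:,2]<.101)];p=W-C;X=p@xh;Y=p@yh
    for lo,hi in((-.08,-.045),(-.03,.06)):
        m=(Y>lo)&(Y<hi)&(abs(X)<.015);print(m.sum(),np.percentile(Y[m],[3,50,97]).round(4),Y[m].mean().round(4))
A=lambda x,y,z: ray(c0,142+(x+.5)/8-.5,196+(y+.5)/8-.5,z)
for z in(.026,.034): print(z,[((A(*q,z)-C)@yh).round(4) for q in((470,135),(492,292),(318,165),(333,318),(197,205),(203,290))])
# template shift of boss
g0=cv2.cvtColor(c0['image'],cv2.COLOR_RGB2GRAY);g3=cv2.cvtColor(c3['image'],cv2.COLOR_RGB2GRAY)
# side profiles
s0=pickle.load(open('pics/side0.pkl','rb'));s3=pickle.load(open('pics/side3.pkl','rb'))
for X in(-.01,.0,.01):
  for s in(s0,s3):
    ys=np.arange(.040,.064,.002);P=C+X*xh+ys[:,None]*yh;P[:,2]=.026
    q=(s['camera_matrix']@(s['R']@P.T+s['t'][:,None]));q=q[:2]/q[2]
    v=cv2.remap(s['image'],q[0].astype(np.float32)[None],q[1].astype(np.float32)[None],cv2.INTER_CUBIC)[0].mean(1)
    print(X,v.astype(int).tolist())
E
```

```text
142 [-0.0704 -0.0608 -0.0508] -0.0608
144 [-0.0215 -0.0122 -0.0022] -0.0122
140 [-0.0703 -0.0608 -0.051 ] -0.0608
147 [0.0239 0.0327 0.0432] 0.0332
0.026 [np.float64(-0.0288), np.float64(-0.0282), np.float64(0.0146), np.float64(0.0167), np.float64(0.0497), np.float64(0.0514)]
0.034 [np.float64(-0.0295), np.float64(-0.029), np.float64(0.0136), np.float64(0.0156), np.float64(0.0484), np.float64(0.05)]
-0.01 [182, 191, 185, 169, 186, 172, 171, 183, 172, 172, 185, 202]
-0.01 [173, 142, 97, 67, 71, 76, 143, 208, 182, 183, 197, 215]
0.0 [212, 212, 213, 220, 200, 159, 148, 185, 215, 216, 214, 213]
0.0 [166, 132, 96, 75, 68, 85, 152, 206, 229, 225, 223, 223]
0.01 [215, 215, 215, 218, 226, 175, 147, 180, 218, 222, 217, 216]
0.01 [172, 140, 98, 70, 71, 61, 115, 208, 230, 231, 226, 227]
```

Depth and kinematics both put the tail joint at about 0.049, and the side profile shows the foot edge meeting the line at y ≈ 51.7 mm, where the line was originally seen (measured frame). That is at the line, so on to the mandrel.

```bash
python3 - <<'E'
from h import *
plan([.4465,-.2595,.10],1.4163-np.pi/2,10)
E
```

```text
t 9.4 pos [ 0.4962 -0.0684  0.1614] az -0.0035 tilt 0.05 wf [-0.4  0.6 -1.1] open 0.0853 ff 0.0
row x 10 [-0.972, -0.18, 0.308] [0.0, 0.001, 0.126]
```

Emit:
drive_tool:
  increments:
    - [-0.97,-0.18,0.2,0,0,0.126]
    - [-0.97,-0.18,0.2,0,0,0.126]
    - [-0.97,-0.18,0.2,0,0,0.126]
    - [-0.97,-0.18,0.2,0,0,0.126]
    - [-0.97,-0.18,0.2,0,0,0.126]
    - [-0.97,-0.18,0.2,0,0,0.126]
    - [-0.97,-0.18,0.2,0,0,0.126]
    - [-0.97,-0.18,0.2,0,0,0.126]
    - [-0.97,-0.18,0.2,0,0,0.126]
    - [-0.97,-0.18,0.2,0,0,0.126]

```text
time_s: 10.4
position: [0.4476, -0.2569, 0.1211]
orientation: [0.758, 0.652, 0.0, 0.0]
wrist_force: [0.1, 0.6, 0.2]
opening: 0.0855
finger_force: 0.0
```

```bash
python3 - <<'E'
from h import *
plan([.4465,-.2595,.022],1.4163-np.pi/2,10)
c=shot('side','side4');top=shot('top','top4')
K=c['camera_matrix'];q=K@(c['R']@np.array([.4465,-.2595,.04])+c['t']);u,v=(q[:2]/q[2]).astype(int)
im=cv2.imread('pics/side4.png')[v-60:v+60,u-80:u+80];cv2.imwrite('pics/s4.png',cv2.resize(im,(800,600),interpolation=cv2.INTER_CUBIC))
E
```

```text
t 10.4 pos [ 0.4476 -0.2569  0.1211] az -0.1506 tilt 0.0 wf [0.1 0.6 0.2] open 0.0855 ff 0.0
row x 10 [-0.014, -0.004, 0.496] [0.0, -0.0, 0.003]
```

View pics/s4.png

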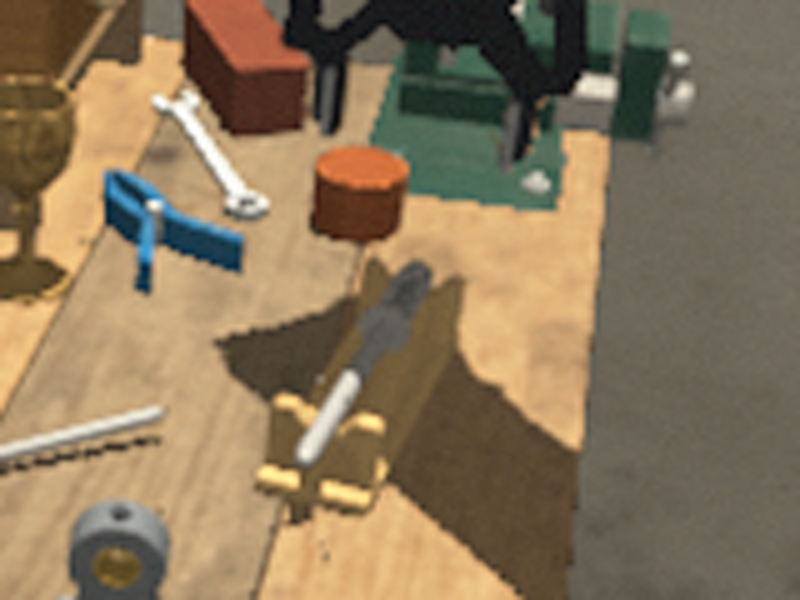

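The gripper is centred over the handle, whose rear end is at crop (410,270), and the roll stands well behind. Going down and gripping.

Emit:
drive_tool:
  increments:
    - [-0.14,-0.04,0.5,0,0,0]
    - [0,0,0.5,0,0,0.03]
    - [0,0,0.5,0,0,0]
    - [0,0,0.5,0,0,0]
    - [0,0,0.5,0,0,0]
    - [0,0,0.5,0,0,0]
    - [0,0,0.5,0,0,0]
    - [0,0,0.5,0,0,0]
    - [0,0,0.5,0,0,0]
    - [0,0,0.45,0,0,0]

```text
time_s: 11.5
position: [0.4467, -0.2587, 0.0214]
orientation: [0.759, 0.651, -0.0, -0.0]
wrist_force: [-0.1, -0.9, -0.6]
opening: 0.0857
finger_force: 0.0
```

Emit:
drive_tool:
  increments:
    - [0,0,0,0,0,0]
    - [0,0,0,0,0,0]
    - [0,0,0,0,0,0]
    - [0,0,0,0,0,0]
    - [0,0,0,0,0,0]
    - [0,0,0,0,0,0]
    - [0,0,0,0,0,0]
    - [0,0,0,0,0,0]
    - [0,0,0,0,0,0]
    - [0,0,0,0,0,0]
  grip: 255
  grip_force: 90

```text
time_s: 12.5
position: [0.4471, -0.2588, 0.0228]
orientation: [0.759, 0.651, 0.0, 0.0]
wrist_force: [-1.7, -0.1, 6.3]
opening: 0.0173
finger_force: 87.7
```

Emit:
drive_tool:
  increments:
    - [0,0,-0.1,0,0,0]
    - [0,0,-0.3,0,0,0]
    - [0,0,-0.4,0,0,0]
    - [0,0,-0.4,0,0,0]
    - [0,0,-0.5,0,0,0]
    - [0,0,-0.5,0,0,0]
    - [0,0,-0.5,0,0,0]
    - [0,0,-0.3,0,0,0]
    - [0,0,-0.1,0,0,0]
    - [0,0,0,0,0,0]

```text
time_s: 13.5
position: [0.4468, -0.2586, 0.0845]
orientation: [0.759, 0.651, 0.0, 0.0]
wrist_force: [0.3, 0.1, -2.4]
opening: 0.0175
finger_force: 87.9
```

```bash
python3 - <<'E'
from h import *
st=ctrl.read_state();print(st['position'],st['opening'])
c0=pickle.load(open('pics/top0.pkl','rb'));c5=shot('top','top5');s0=pickle.load(open('pics/side0.pkl','rb'));s5=shot('side','side5')
e=np.array([np.cos(1.4163),np.sin(1.4163),0]);n=np.array([-e[1],e[0],0]);E=np.array([.4420,-.2954,0])
for nm,c,zz in(('top0',c0,.04),('top5',c5,.1017),('side0',s0,.04),('side5',s5,.1017)):
    W=cloud(c).reshape(-1,3);r=W-E;al=r@e;off=r@n
    o=[]
    for lo in(.075,.10,.125,.15,.175):
        g=(al>lo)&(al<lo+.025)&(abs(off)<.012)&(W[:,2]>zz-.004)&(W[:,2]<zz+.012)
        o.append((int(g.sum()),(1e3*np.median(off[g])).round(1),(1e3*np.median(W[g,2])).round(1)) if g.any() else 0)
    g=(abs(off)<.012)&(W[:,2]>zz-.006)&(W[:,2]<zz+.012)&(al>.1)
    print(nm,o,'tip al',np.sort(al[g])[-5:].round(4) if g.any() else 0)
E
```

```text
[ 0.44682175 -0.25861085  0.08451533] 0.0174973185348925
top0 [(59, np.float64(0.8), np.float64(43.2)), (64, np.float64(1.0), np.float64(43.3)), (63, np.float64(0.8), np.float64(43.8)), (86, np.float64(0.5), np.float64(42.7)), (61, np.float64(0.9), np.float64(43.5))] tip al [0.7965 0.7968 0.797  0.7975 0.7991]
top5 [(70, np.float64(1.2), np.float64(104.9)), (72, np.float64(1.1), np.float64(104.7)), (69, np.float64(1.0), np.float64(105.0)), (72, np.float64(1.1), np.float64(104.8)), (68, np.float64(1.0), np.float64(104.1))] tip al [0.4371 0.4381 0.4384 0.4395 0.4447]
side0 [(26, np.float64(1.8), np.float64(44.7)), (26, np.float64(1.9), np.float64(44.5)), (26, np.float64(1.9), np.float64(44.4)), (47, np.float64(2.2), np.float64(43.4)), (37, np.float64(0.4), np.float64(43.1))] tip al [0.4038 0.4043 0.4044 0.4044 0.4058]
side5 [(27, np.float64(2.4), np.float64(105.0)), (27, np.float64(2.8), np.float64(105.2)), (26, np.float64(2.4), np.float64(105.4)), (28, np.float64(2.1), np.float64(105.2)), (32, np.float64(1.5), np.float64(105.6))] tip al [0.4409 0.4415 0.4431 0.4441 0.4454]
```

```bash
python3 - <<'E'
from h import *
from scipy.optimize import least_squares
C=np.array([.5208,.0997,0]);yh=np.array([np.cos(1.7235),np.sin(1.7235),0]);xh=np.array([yh[1],-yh[0],0])
for nm in('top0','top3','top4','top5','side0','side3','side5'):
    c=pickle.load(open(f'pics/{nm}.pkl','rb'));W=cloud(c).reshape(-1,3);p=W-C;X=p@xh;Y=p@yh;Z=W[:,2]
    for k,(lo,hi) in {'head':(-.071,-.052),'tailA':(-.021,-.003),'tailB':(.024,.042)}.items():
        m=(Y>lo)&(Y<hi)&(abs(X)<.03)&(Z>.06)&(Z<.098)
        if m.sum()<60: continue
        f=least_squares(lambda q:np.hypot(X[m]-q[0],Z[m]-q[1])-.021,[0,.075],loss='soft_l1',f_scale=.001)
        print(nm,k,m.sum(),(f.x*1e3).round(2),'edges',(1e3*np.percentile(X[m],[1,99])).round(1))
R=Rt.from_quat(ctrl.read_state()['orientation']).as_matrix();print('toolx az',np.arctan2(R[1,0],R[0,0]))
E
```

```text
top0 head 179 [ 0.39 73.72] edges [-20.2  20.2]
top0 tailA 175 [ 0.12 73.77] edges [-20.3  20.6]
top3 head 176 [ 0.37 73.7 ] edges [-20.1  20.2]
top3 tailB 188 [ 0.38 73.85] edges [-20.3  19.7]
top4 head 178 [ 0.43 73.83] edges [-20.1  20.7]
top4 tailB 192 [ 0.3 73.7] edges [-20.2  20. ]
top5 head 178 [ 0.47 73.89] edges [-20.1  20.8]
top5 tailB 193 [ 0.27 73.9 ] edges [-20.1  19.4]
side0 head 162 [ 1.03 74.86] edges [-19.3  20.3]
side0 tailA 228 [ 0.77 75.09] edges [-19.9  20.4]
side3 head 183 [ 0.91 75.05] edges [-19.  20.]
side3 tailB 198 [ 0.6  75.06] edges [-20.   20.8]
side5 head 189 [ 0.8  74.99] edges [-19.1  20.3]
side5 tailB 197 [ 0.52 75.07] edges [-20.1  20.8]
toolx az 1.4170852896912376
```

```bash
python3 - <<'E'
from h import *
plan([.5602,-.1523,.0845],1.725-np.pi/2,20)
E
```

```text
t 13.6 pos [ 0.4466 -0.2585  0.0841] az -0.1537 tilt 0.02 wf [-0.6 -0.2 -1.2] open 0.0174 ff 87.9
row x 20 [0.269, 0.283, -0.001] [-0.0, -0.0, -0.128]
```

Emit:
drive_tool:
  increments:
    - [0.27,0.283,0,0,0,-0.128]
    - [0.27,0.283,0,0,0,-0.128]
    - [0.27,0.283,0,0,0,-0.128]
    - [0.27,0.283,0,0,0,-0.128]
    - [0.27,0.283,0,0,0,-0.128]
    - [0.27,0.283,0,0,0,-0.128]
    - [0.27,0.283,0,0,0,-0.128]
    - [0.27,0.283,0,0,0,-0.128]
    - [0.27,0.283,0,0,0,-0.128]
    - [0.27,0.283,0,0,0,-0.128]

```text
time_s: 14.6
position: [0.5081, -0.2092, 0.0843]
orientation: [0.707, 0.707, -0.0, 0.0]
wrist_force: [0.7, 1.5, -1.3]
opening: 0.0174
finger_force: 87.9
```

Emit:
drive_tool:
  increments:
    - [0.27,0.283,0.13,0,0,-0.128]
    - [0.27,0.283,0.13,0,0,-0.128]
    - [0.27,0.283,0.13,0,0,-0.128]
    - [0.27,0.283,0.13,0,0,-0.128]
    - [0.27,0.283,0.13,0,0,-0.128]
    - [0.27,0.283,0.13,0,0,-0.128]
    - [0.27,0.283,0.13,0,0,-0.128]
    - [0.27,0.283,0.13,0,0,-0.128]
    - [0.27,0.283,0.13,0,0,-0.128]
    - [0.27,0.283,0.14,0,0,-0.128]

```text
time_s: 15.6
position: [0.5607, -0.1515, 0.0579]
orientation: [0.65, 0.76, -0.0, 0.0]
wrist_force: [0.6, 0.3, -1.6]
opening: 0.0174
finger_force: 87.9
```

Emit:
drive_tool:
  increments:
    - [0,0,0,0,0,0]
    - [0,0,0,0,0,0]
    - [0,0,0,0,0,0]
    - [0,0,0,0,0,0]
    - [0,0,0,0,0,0]
    - [0,0,0,0,0,0]
    - [0,0,0,0,0,0]
    - [0,0,0,0,0,0]
    - [0,0,0,0,0,0]
    - [0,0,0,0,0,0]

```text
time_s: 16.6
position: [0.5603, -0.152, 0.0581]
orientation: [0.651, 0.759, -0.0, 0.0]
wrist_force: [0.1, -0.3, -1.7]
opening: 0.0175
finger_force: 87.9
```

```bash
cat > m.py <<'E'
from h import *
import sys
C=np.array([.5208,.0997,0]);yw=1.725;yh=np.array([np.cos(yw),np.sin(yw),0]);xh=np.array([yh[1],-yh[0],0])
s=ctrl.read_state();p=s['position']-C;print('TCP in stand mm',(1e3*np.array([p@xh,p@yh,p[2]])).round(1))
Yt=float(sys.argv[1])
plan([*(C+Yt*yh+.0003*xh)[:2],.0578],yw-np.pi/2,10)
tag=sys.argv[2]
for nm in('top','side'):
    c=shot(nm,nm+tag);W=cloud(c).reshape(-1,3);r=W-C;X=r@xh;Y=r@yh;Z=W[:,2];o=[];tcpY=p@yh
    for lo in(.035,.06,.085,.11,.135):
        g=(Y>tcpY+lo)&(Y<tcpY+lo+.025)&(Y<-.08)&(abs(X)<.012)&(Z>.065)&(Z<.09)
        if g.sum()>8:o.append((int(g.sum()),*(1e3*np.array([np.median(X[g]),np.median(Z[g])])).round(1).tolist()))
    print(nm,o)
E
python3 m.py -.255 6
```

```text
TCP in stand mm [   0.4 -254.8   58.1]
t 16.6 pos [ 0.5603 -0.152   0.0581] az 0.1534 tilt 0.0 wf [ 0.1 -0.3 -1.7] open 0.0175 ff 87.9
row x 10 [-0.001, -0.0, 0.002] [-0.0, 0.0, -0.001]
top [(38, 1.0, 78.5), (62, 0.5, 78.6), (65, 0.4, 78.1), (65, 0.8, 78.5)]
side [(29, 0.7, 79.8), (28, 1.1, 79.6), (32, 0.6, 79.5), (33, 0.6, 79.4), (39, 1.1, 78.8)]
```

Nose is staged on axis, with X within 0.5 mm and height 75.1 mm after depth-bias correction. Pushing in.

Emit:
drive_tool:
  increments:
    - [0.2,-0.01,0,0,0,0]
    - [0.2,0,0,0,0,0]
    - [0.2,0,0,0,0,0]
    - [0.2,0,0,0,0,0]
    - [0.2,0,0,0,0,0]
    - [0.2,0,0,0,0,0]
    - [0.2,0,0,0,0,0]
    - [0.2,0,0,0,0,0]
    - [0.2,0,0,0,0,0]
    - [0.2,0,0,0,0,0]

```text
time_s: 17.7
position: [0.554, -0.1122, 0.0581]
orientation: [0.651, 0.759, -0.0, 0.0]
wrist_force: [-0.1, -0.5, -1.7]
opening: 0.0178
finger_force: 87.9
```

Emit:
drive_tool:
  increments:
    - [0.25,0,0,0,0,0]
    - [0.25,0,0,0,0,0]
    - [0.25,0,0,0,0,0]
    - [0.25,0,0,0,0,0]
    - [0.25,0,0,0,0,0]
    - [0.25,0,0,0,0,0]
    - [0.25,0,0,0,0,0]
    - [0.25,0,0,0,0,0]
    - [0.25,0,0,0,0,0]
    - [0.25,0,0,0,0,0]

```text
time_s: 18.7
position: [0.5463, -0.0627, 0.0581]
orientation: [0.651, 0.759, -0.0, 0.0]
wrist_force: [0.5, -0.7, -1.6]
opening: 0.0175
finger_force: 87.9
```

```bash
python3 m.py -.102 7
```

```text
TCP in stand mm [   0.3 -164.4   58.1]
t 18.7 pos [ 0.5463 -0.0627  0.0581] az 0.1534 tilt 0.01 wf [ 0.5 -0.7 -1.6] open 0.0175 ff 87.9
row x 10 [0.312, -0.0, 0.002] [0.0, 0.0, -0.001]
top []
side [(36, 0.7, 79.4), (18, 1.1, 80.0)]
```

No contact force so far. The nose should now be through the head bush and short of the tail bush.

Emit:
drive_tool:
  increments:
    - [0.15,0,0,0,0,0]
    - [0.15,0,0,0,0,0]
    - [0.15,0,0,0,0,0]
    - [0.15,0,0,0,0,0]
    - [0.15,0,0,0,0,0]
    - [0.15,0,0,0,0,0]
    - [0.15,0,0,0,0,0]
    - [0.15,0,0,0,0,0]
    - [0.15,0,0,0,0,0]
    - [0.15,0,0,0,0,0]

```text
time_s: 19.8
position: [0.5417, -0.0332, 0.0581]
orientation: [0.651, 0.759, -0.0, 0.0]
wrist_force: [-0.9, 0.2, -2.4]
opening: 0.0173
finger_force: 87.9
```

Emit:
drive_tool:
  increments:
    - [0.12,0,0,0,0,0]
    - [0.12,0,0,0,0,0]
    - [0.12,0,0,0,0,0]
    - [0.12,0,0,0,0,0]
    - [0.12,0,0,0,0,0]
    - [0.12,0,0,0,0,0]
    - [0.12,0,0,0,0,0]
    - [0.12,0,0,0,0,0]
    - [0.12,0,0,0,0,0]
    - [0.12,0,0,0,0,0]

```text
time_s: 20.8
position: [0.5381, -0.0095, 0.0581]
orientation: [0.651, 0.759, -0.0, 0.0]
wrist_force: [-0.5, -0.5, -1.5]
opening: 0.0173
finger_force: 88.2
```

Emit:
drive_tool:
  increments:
    - [0.05,0,0,0,0,0]
    - [0.05,0,0,0,0,0]
    - [0.05,0,0,0,0,0]
    - [0.05,0,0,0,0,0]
    - [0.05,0,0,0,0,0]
    - [0.05,0,0,0,0,0]
    - [0.03,0,0,0,0,0]
    - [0.03,0,0,0,0,0]
    - [0,0,0,0,0,0]
    - [0,0,0,0,0,0]

```text
time_s: 21.8
position: [0.537, -0.0026, 0.0581]
orientation: [0.651, 0.759, -0.0, 0.0]
wrist_force: [-0.9, -0.6, -1.4]
opening: 0.0172
finger_force: 88.2
```

Emit:
drive_tool:
  increments:
    - [0.025,0,0,0,0,0]
    - [0.025,0,0,0,0,0]
    - [0.025,0,0,0,0,0]
    - [0.025,0,0,0,0,0]
    - [0,0,0,0,0,0]
    - [0,0,0,0,0,0]
    - [0,0,0,0,0,0]
    - [0,0,0,0,0,0]
    - [0,0,0,0,0,0]
    - [0,0,0,0,0,0]

```text
time_s: 22.8
position: [0.5367, -0.0006, 0.0581]
orientation: [0.651, 0.759, -0.0, 0.0]
wrist_force: [-0.2, -0.1, -1.5]
opening: 0.0172
finger_force: 88.2
```

Emit:
drive_tool:
  increments:
    - [0.025,0,0,0,0,0]
    - [0.025,0,0,0,0,0]
    - [0.025,0,0,0,0,0]
    - [0.025,0,0,0,0,0]
    - [0,0,0,0,0,0]
    - [0,0,0,0,0,0]
    - [0,0,0,0,0,0]
    - [0,0,0,0,0,0]
    - [0,0,0,0,0,0]
    - [0,0,0,0,0,0]

```text
time_s: 23.8
position: [0.5365, 0.0007, 0.0582]
orientation: [0.651, 0.759, -0.0, 0.0]
wrist_force: [0.3, -5.2, -2.5]
opening: 0.0172
finger_force: 88.7
```

Emit:
drive_tool:
  increments:
    - [0.025,0,0,0,0,0]
    - [0.025,0,0,0,0,0]
    - [0,0,0,0,0,0]
    - [0,0,0,0,0,0]
    - [0,0,0,0,0,0]
    - [0,0,0,0,0,0]
    - [0,0,0,0,0,0]
    - [0,0,0,0,0,0]
    - [0,0,0,0,0,0]
    - [0,0,0,0,0,0]

```text
time_s: 24.8
position: [0.5365, 0.0007, 0.0582]
orientation: [0.651, 0.759, -0.0, 0.001]
wrist_force: [2.0, -10.2, -2.9]
opening: 0.0174
finger_force: 88.7
```

```bash
python3 m.py -.102 8; python3 - <<'E'
from h import *
C=np.array([.5208,.0997,0]);yw=1.725;yh=np.array([np.cos(yw),np.sin(yw),0]);xh=np.array([yh[1],-yh[0],0])
s=pickle.load(open('pics/side8.pkl','rb'));W=cloud(s).reshape(-1,3);r=W-C;X=r@xh;Y=r@yh;Z=W[:,2]
g=(abs(X)<.008)&(Z>.066)&(Z<.085)&(Y>.035);print('tip Y',np.sort(Y[g])[-6:].round(4),g.sum())
m=(Y>-.005)&(Y<.06)&(abs(X)<.015)&(Z>.082)&(Z<.1);h=(Y>-.075)&(Y<-.045)&(abs(X)<.015)&(Z>.082)&(Z<.1)
print('tail/head',np.percentile(Y[m],[3,50,97]).round(4),np.percentile(Y[h],[3,50,97]).round(4))
im=cv2.imread('pics/side8.png')[180:300,195:355];im=np.clip(im*1.5,0,255).astype(np.uint8);cv2.imwrite('pics/s8.png',cv2.resize(im,(800,600),interpolation=cv2.INTER_CUBIC))
E
```

```text
TCP in stand mm [   0.3 -100.2   58.2]
t 24.8 pos [0.5365 0.0007 0.0582] az 0.152 tilt 0.11 wf [  2.  -10.2  -2.9] open 0.0174 ff 88.7
row x 10 [-0.009, 0.0, 0.002] [0.0, 0.002, -0.002]
top []
side []
tip Y [0.0619 0.0625 0.0636 0.0638 0.0639 0.0645] 94
tail/head [0.025  0.0403 0.0443] [-0.0693 -0.0536 -0.0501]
```

View pics/s8.png

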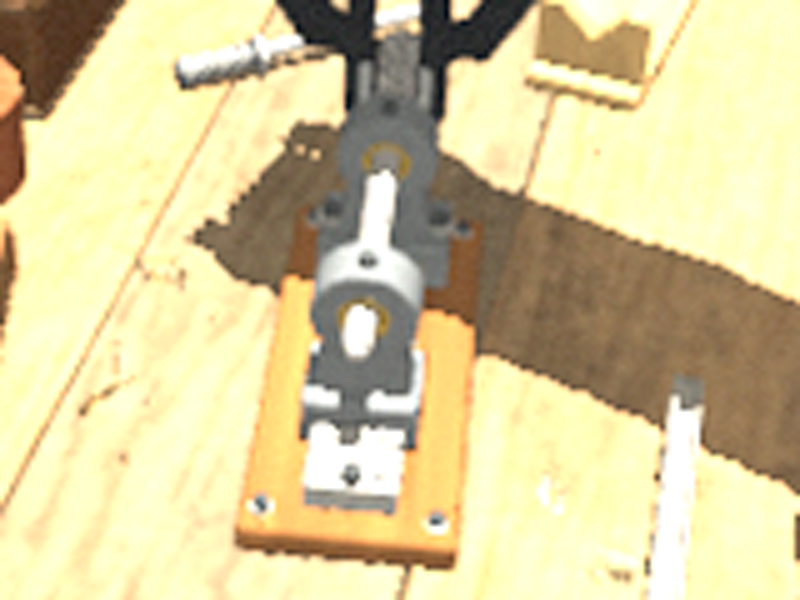

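The view shows the shaft through both bushes, nose out of the tail at (358,330). The measured tip is at y ≈ 63 mm, as it should be with the flange home. The contact force is a steady 10 N, the tail hasn't moved, and the handle is still gripped.

```bash
python3 -c "
from workcell import workorder
print(workorder.job_done())"
```

```text
the job is handed in; nothing more can be done
None
```

I handed the job in at about 25 s: the tail foot's outer edge is about 1 mm short of the line's centre (joint ≈ 0.049), the mandrel is through both bushes with its flange home against the head bracket, and the arm still grips its handle with about a 10 N push; the goblet, abrasive roll and sanding block were not touched.

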